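# Load the fittings tray and dock it under the bench shelf

### The arm

A 6-joint arm with a two-finger parallel gripper is mounted at the origin on the work surface. World frame = base frame: x ahead of the robot, y to its left, z up, the work surface at z = 0. Lengths are in mm, angles in rad, forces in N, time in s.
With the tool pointing down it reaches from about 275 to 1000 mm from the base axis. Payload 8.4 kg.
Tool frame: the origin (TCP) lies midway between the tips of the shut fingers; the grasp point (between the pads) lies 19 mm behind it; z points along the fingers, y is the line along which they close (so a half turn about z gives the same grasp; the last joint's range is limited). The gripper opens to 85 mm and grips with 20 to 120 N. Pads are 22 mm wide; open, the fingers measure 114 mm over their backs; the gripper's body (76 mm by 85 mm) begins 54 mm behind the grasp point. The pads swing forward as they close: fully open they stand 13 mm farther back than shut.
Start: joints at [-1.282, 0.353, 1.633, -0, 1.155, -0.002], TCP at [179.198, -598.762, 231.281] pointing down, gripper open.
Joint ranges: [-2.63, 2.63], [-0.92, 2.1], [0.06, 2.66], [-1.3, 4.44], [0, 2.69], [-3.02, 3.02]. Speed limits (rad/s): [2.22, 2.22, 2.79, 3.14, 3.14, 3.14].

### API

Orientations are given as [roll, pitch, yaw] about the fixed x, y, z axes, in that order (R = Rz(yaw) Ry(pitch) Rx(roll)).
In Python, from rig import * gives the robot as it stands.
- The arm moves only by the shell command python3 -m jog 'ROWS' [FORCE]. ROWS is JSON, a list of rows, each an object of numbers: "x", "y", "z": the shift along the tool's x, y, z in cm; "spin": the turn about the tool's z in rad; "grip": the closure, from 0 (fully open) to 1 (shut). In form: [{"x": .., "y": .., "z": .., "spin": .., "grip": ..}, ...]. A call has 1 to 20 rows; each row shifts and turns the commanded pose from where the row before left it, along the tool's axes as they then stand; what a row does not reach is not made up. A row lasts 1/12 s, in which the tool goes at most 41.7 mm and 7.16 degrees, less where a joint would pass 70% of its speed; a pose out of reach is approached as far as the arm can. A call with a gripper value outside its range is refused whole. The fingers move at their own pace and stop on an object; FORCE is the grip in N (left out, the last holds). Time passes only in rows, so rows that do not move let the fingers close. It gives the time, the measured TCP pose, the force, the opening and the grip force at its end, in the units of the state.
- sense(): the state, without advancing time (a new reading comes with each control period).
- grab_frame(name): name is "side" or "top" or "wrist"; returns a dict with "pixels" (480x640x3 uint8, blue, green, red), "camera_matrix" (3x3 intrinsics, pixels), "rvec" (rotation vector, rad) and "tvec" (3), from world to camera coordinates, as OpenCV has them; the wrist camera has in their place "T_tool_cam" (4x4, takes a point from camera to tool coordinates, whose origin is the TCP and whose axes are the flange's). Camera axes: x right, y down, z forward; pixel columns grow to the right and rows downward; lengths in mm; the calibration is good to about 2 mm. A picture is of the moment at which its call begins: read the wrist's pose just before it. There is no depth.
- sign_off(): hands the job in; it is judged then, once.
The state is a dict: "clock": time; "qpos": joint angles; "qvel": joint speeds; "joint_efforts": joint torques, N m; "eef_pos": TCP position; "tcp_rot": TCP orientation; "contact_force": force on the tool from outside, world axes, zero at the start; "wrist_torque": the same for the moment, N m; "opening": opening from 0.0 (shut) to 1.0 (fully open); "grasp_force": force on a finger pad.
Only numpy, scipy, OpenCV 4.12 (cv2) and the standard library are available. Lean on these libraries where they do the work, as an engineer would, in place of code of your own. Each camera call takes 0.05 s, during which the arm holds its last target. There are 200 camera calls.

### The job

Lay the carton of screws flat in the empty front box of the fittings tray and let go of it. Then, by its orange handle, slide the tray along the bench, without lifting it, under the low plywood shelf and gently press it home against the stiff plunger at the back, with about 15 N for a second, so that the plunger stays fully pushed in; never ram it, touch the shelf or tip the tray. Let go, and leave everything else on the bench where it is.

Things in the scene. Friction and masses are not known exactly. Their poses are not given: they have to be found in the camera images.
- carton: small brown cardboard carton of screws with a white band and blue label, 56 (x) x 36 (y) x 30 (z) mm, about 0.1 kg, lying flat on the bench between the tray and the shelf. Origin: centre of its underside.
- tray: grey open fittings tray, 170 (x) x 120 (y) x 36 (z) mm, about 0.3 kg (varies), loose on the bench. Origin: centre of its underside. Walls and floor 4 mm thick. The rear box (+x) is full of steel corner brackets; the front box (-x) is empty. The handle stands off the front (-x) end; the +x end goes in under the shelf first.
- slot (a point): centre of the floor of the tray's empty front box; axes as the tray's. The box is 103 (x) x 112 (y) mm inside; this floor is 4 mm above the bench, the outer walls rise 32 mm above it.
- handle (a point): grip point of the tray's handle, 190 mm in front (-x) of the tray's origin, 43 mm above the bench; axes as the tray's. Upright orange plate, 14 mm thick (x), 70 mm wide (y), from 2 to 58 mm above the bench; 98 mm free between it and the tray's front wall, crossed only by two low arms (24 mm either side of the middle, tops 12 mm above the bench).
- bay: docking bay fixed to the bench: two aluminium walls, 60 mm high, 12 mm thick, x = 0 to 210 mm, with a lane 128 mm wide between them (4 mm to spare on each side of the tray). Origin: on the bench, middle of the lane's mouth, below the shelf's front edge. +x: along the lane into the bay. Low yellow wings (30 mm high) flare the mouth: from x = -40 mm, up to 95 mm to either side.
- shelf: plywood shelf over the bay with a yellow front edge, 210 (x) x 164 (y) x 15 (z) mm, its underside 60 mm and its top 75 mm above the bench, with a blue bin and a carton on its rear half up to 120 mm above the bench, starting 95 mm behind the front edge. Origin and axes the same as the bay's. Not to be touched.
- plunger_zone (a point): the mean place of the middle of the free plunger head (green, 26 mm across, facing the mouth), 150 mm inside the mouth, 20 mm above the bench; axes as the bay's. This point is fixed to the bay: the plunger's bracket can be set deeper or shallower, and the head really stands 138 to 163 mm inside the mouth, which is not reported and must be felt.
- plunger (a joint): how far the plunger is pushed in, m: 0 free, 0.012 fully in. It takes about 6 N and stays where pushed. After that its end gives 1 mm per 2.5 N (rubber, springs back). What counts is the force on the plunger: at least 8 N for 0.3 s, never over 24 N; the tray's drag on the bench (2 to 5 N) is extra for the hand. A red button comes out at the back.
- driver: bystander: green and black cordless driver lying on the bench, about 200 mm long.
- glue: bystander: white glue bottle with a red cap, 56 mm across, 160 mm tall.
- screwdriver: bystander: screwdriver lying on the bench.
There are look-alikes about, which are no part of the job. What is meant by the carton is not black, red or yellow, and is the larger of those in its own colour.

How it is judged (in metres and radians):
On the way, in this order (a step that is already met when the one before it is completed fails the run):
1. the carton lies flat in the tray's front box, let go of, while the tray is still outside the bay (x of carton in the frame of slot between -0.03 and 0.03 m and y of carton in the frame of slot between -0.045 and 0.045 m and z of carton in the frame of slot below 0.006 m and angle between carton's own z axis and vertical below 0.15 rad and contact force between the fingers and carton below 0.1 N and linear speed of carton below 0.02 m/s and x of tray in the frame of bay below -0.08 m), for 0.2 s.
2. the tray, in the lane, is pressed with 8 to 24 N on the fully pushed plunger (value of joint plunger above 0.0095 m and x of tray in the frame of bay above 0.05 m and contact force between tray and bay between 8 and 24 N), for 0.3 s.
At the end, for the whole second after the job is handed in: Carton flat in the tray's front box (30 mm along, 45 mm across its middle); tray flat on the bench, let go of, at rest, at least 50 mm past the mouth, within 10 mm and 0.1 rad of the lane's middle line; plunger still pushed in by 9.5 mm or more (x of carton in the frame of slot between -0.03 and 0.03 m and y of carton in the frame of slot between -0.045 and 0.045 m and z of carton in the frame of slot below 0.006 m and angle between carton's own z axis and vertical below 0.15 rad and value of joint plunger above 0.0095 m and x of tray in the frame of bay above 0.05 m and y of tray in the frame of bay between -0.01 and 0.01 m and angle between the x axis of tray and the x axis of bay, either way round below 0.1 rad and height (world z) of tray below 0.004 m and angle between tray's own z axis and vertical below 0.04 rad and linear speed of tray below 0.01 m/s and contact force between the fingers and tray below 0.1 N); the robot touches nothing.
It fails at once if the tray bears on the bay or its plunger with more than 24 N (contact force between tray and bay above 24 N).
It fails at once if the tray is lifted more than 20 mm off the bench (height (world z) of tray above 0.02 m).
It fails at once if the tray is tipped by more than 0.2 rad (angle between tray's own z axis and vertical above 0.2 rad).
It fails at once if the shelf is touched by the tray or the carton (over 2 N) or by the robot (over 4 N) (contact force between any of tray, carton and shelf above 2 N or contact force between any of the fingers, the arm and shelf above 4 N).
It fails at once if a bystander is moved by more than 30 mm (distance of any of driver, glue, screwdriver from where it was at the start of the episode above 0.03 m).
It also fails if it takes over 70 s, if anything falls off the work surface, if the arm or the gripper's body presses on something with over 40 N, if the wrist force passes 120 N, or if a joint passes its speed limit or range.

## Working session

There is one attempt and no reset: what is moved stays moved. The work goes in short steps, Python scripts to look and compute and a shell command to move; the robot and the scene stay as the last step left them, time stands still between calls to the robot, and variables do not carry over. Pictures are saved under pics/ and viewed, at most 12 in all, crops included, and the job is handed in when it is done.

```bash
mkdir -p pics; ls; cat > h.py <<'E'
from rig import *
import numpy as np, cv2
def snap(n,f):
    s=sense(); g=grab_frame(n); cv2.imwrite('pics/'+f,g['pixels']); np.savez('pics/'+f[:-4]+'.npz',eef=s['eef_pos'],rot=s['tcp_rot'],**{k:np.array(v) for k,v in g.items()}); return s,g
E
python3 - <<'E'
from h import *
s,g=snap('top','top1.png'); snap('side','side1.png'); snap('wrist','wrist1.png')
print(s)
for n in('top1','side1','wrist1'):
    d=np.load(f'pics/{n}.npz'); print({k:d[k].round(2).tolist() for k in d if k!='pixels'})
E
```

```text
pics
{'clock': 0.0, 'qpos': array([-1.28238902e+00,  3.53679839e-01,  1.63412701e+00,  4.34606739e-07,
        1.15519236e+00, -2.38727405e-03]), 'qvel': array([ 7.03550066e-04,  7.33493601e-04, -3.13773556e-04,  1.13580636e-03,
        6.88813120e-05, -8.56969787e-04]), 'joint_efforts': array([-5.12947952e-05, -6.05254269e+01, -3.42056787e+01,  1.66994428e-04,
        9.39206657e-03,  4.90686693e-05]), 'eef_pos': array([ 179.06965068, -598.30604083,  230.5449345 ]), 'tcp_rot': array([-3.14018611e+00, -3.75518589e-06,  2.90794398e-01]), 'contact_force': array([-0.40356235,  0.42113953,  0.34053362]), 'wrist_torque': array([ 0.04930908,  0.03228128, -0.04207468]), 'grasp_force': 0.0, 'opening': 0.9956744742052169}
{'eef': [179.07, -598.31, 230.54], 'rot': [-3.14, -0.0, 0.29], 'camera_matrix': [[470.54, 0.0, 318.27], [0.0, 470.54, 238.68], [0.0, 0.0, 1.0]], 'rvec': [2.19, -2.18, 0.05], 'tvec': [45.69, 552.11, 1292.66]}
{'eef': [179.06, -598.3, 230.58], 'rot': [-3.14, 0.0, 0.29], 'camera_matrix': [[462.94, 0.0, 312.41], [0.0, 462.94, 239.42], [0.0, 0.0, 1.0]], 'rvec': [2.15, -0.04, 0.02], 'tvec': [-538.51, 63.44, 951.56]}
{'eef': [179.07, -598.36, 230.66], 'rot': [-3.14, -0.0, 0.29], 'camera_matrix': [[361.96, 0.0, 316.44], [0.0, 361.96, 243.5], [0.0, 0.0, 1.0]], 'T_tool_cam': [[0.0, -0.95, -0.32, 81.65], [1.0, 0.0, 0.0, -0.93], [-0.0, -0.32, 0.95, -141.59], [0.0, 0.0, 0.0, 1.0]]}
```

View pics/top1.png

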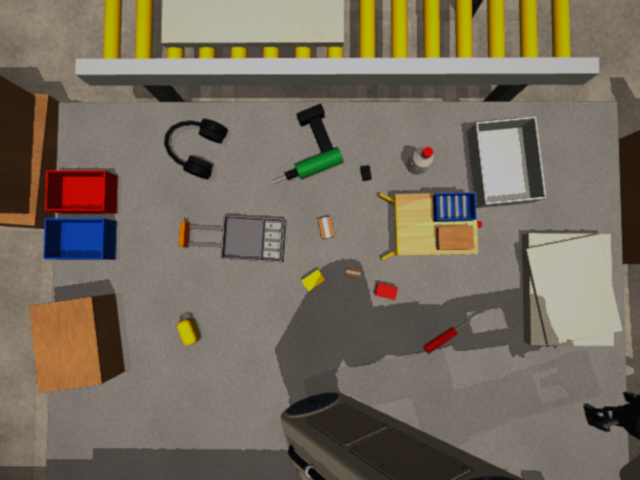

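View pics/side1.png

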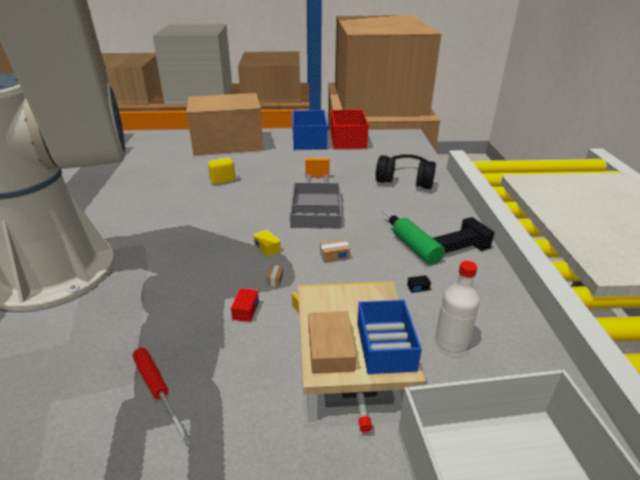

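The top view shows the tray at about (253,237) with its orange handle at (184,233), the shelf at (435,223), and two brown cartons: (326,227), the larger one with a white band, and (353,272), which is smaller. In the side view these two are at (335,251) and (275,275). The larger one fits the description. I'll confirm that in an enlarged crop.

```bash
python3 - <<'E'
from h import *
t=cv2.imread('pics/top1.png'); s=cv2.imread('pics/side1.png')
a=cv2.resize(t[180:290,170:490],(800,275),interpolation=cv2.INTER_CUBIC)
b=cv2.resize(s[150:310,260:430],(345,325),interpolation=cv2.INTER_CUBIC)
c=cv2.resize(t[205:285,300:370],(284,325),interpolation=cv2.INTER_CUBIC)
o=np.zeros((600,800,3),np.uint8); o[:275]=a; o[275:,:345]=b; o[275:,360:644]=c
cv2.imwrite('pics/crop1.png',o)
def ray(n,u,v):
    d=np.load(f'pics/{n}.npz'); R=cv2.Rodrigues(d['rvec'])[0]; C=-R.T@d['tvec']
    return C,R.T@np.linalg.inv(d['camera_matrix'])@[u,v,1]
def pl(n,u,v,z):
    C,r=ray(n,u,v); return (C+r*(z-C[2])/r[2]).round(1)
for l,u,v,z in [('carton',326,227,30),('small',353,272,20),('handle',184,233,58),('tray',253,237,36),('shelfL',395,193,75),('shelfR',395,254,75),('shelf back',478,250,75)]: print(l,pl('top1',u,v,z))
hsv=cv2.cvtColor(t,cv2.COLOR_BGR2HSV)
def blob(img,lo,hi,box):
    x0,y0,x1,y1=box; m=cv2.inRange(cv2.cvtColor(img,cv2.COLOR_BGR2HSV)[y0:y1,x0:x1],lo,hi)
    p=np.argwhere(m)[:,::-1]+[x0,y0]; return p.mean(0),cv2.minAreaRect(p.astype(np.float32)),len(p)
print(blob(t,(5,150,80),(20,255,255),(170,215,195,255)))
print(blob(s,(5,150,80),(20,255,255),(295,150,340,185)))
E
```

```text
carton [583.4  26.3  30. ]
small [460.  -48.5  20. ]
handle [563.8 410.   58. ]
tray [554.9 226.4  36. ]
shelfL [ 671.1 -157.    75. ]
shelfR [ 508.8 -156.2   75. ]
shelf back [ 520.1 -374.7   75. ]
(array([182.075, 233.85 ]), ((183.2579345703125, 233.583740234375), (8.65685749053955, 25.209531784057617), 2.726310968399048), 160)
(array([316.90452261, 166.71356784]), ((317.0, 167.0), (18.0, 22.0), 90.0), 398)
```

View pics/crop1.png

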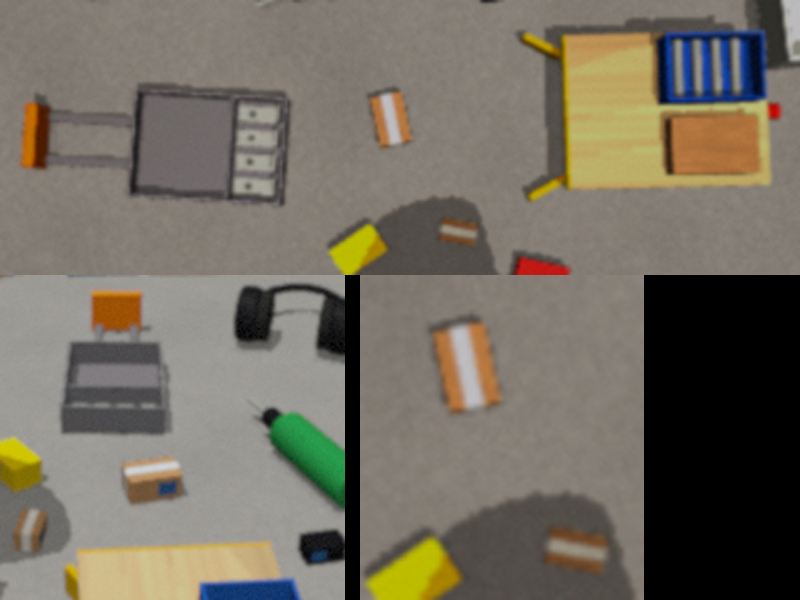

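The crop confirms it: the larger brown carton with a white band and blue label is at top (326,227). The small one at (353,272) is the look-alike. I'm moving the wrist camera above the carton.

```bash
python3 -m jog '[{"spin":0.1},{"spin":0.1},{"spin":0.09}]'; python3 -m jog '[{"x":2,"y":-3.3},{"x":2,"y":-3.3},{"x":2,"y":-3.3},{"x":2,"y":-3.3},{"x":2,"y":-3.3},{"x":2,"y":-3.3},{"x":2,"y":-3.3},{"x":2,"y":-3.3},{"x":2,"y":-3.3},{"x":2,"y":-3.3},{"x":2,"y":-3.3},{"x":2,"y":-3.3},{"x":2,"y":-3.3},{"x":2,"y":-3.3},{"x":2,"y":-3.3},{"x":2,"y":-3.3},{"x":2,"y":-3.3},{"x":2,"y":-3.3},{"x":1,"y":-2},{}]'
python3 - <<'E'
from h import *
s,g=snap('wrist','w2.png'); print(s['eef_pos'],s['tcp_rot'])
E
```

```text
[ 179.10720789 -598.39687475  230.72810775] [-3.14049950e+00  1.38796946e-05  2.90830262e-01]schema error: expected keys x, y, z, spin, grip
schema error: expected keys x, y, z, spin, grip
```

View pics/w2.png

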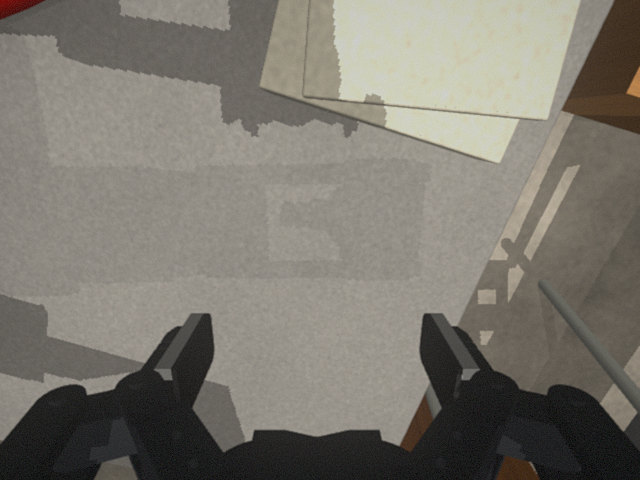

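The rows need all five keys, so neither move ran. This picture shows only bare bench, papers and the fingers.

```bash
python3 -m jog '[{"x":0,"y":0,"z":0,"spin":0.1,"grip":0},{"x":0,"y":0,"z":0,"spin":0.1,"grip":0},{"x":0,"y":0,"z":0,"spin":0.09,"grip":0}]'; python3 -m jog '[{"x":1.5,"y":-3.3,"z":0,"spin":0,"grip":0},{"x":1.5,"y":-3.3,"z":0,"spin":0,"grip":0},{"x":1.5,"y":-3.3,"z":0,"spin":0,"grip":0},{"x":1.5,"y":-3.3,"z":0,"spin":0,"grip":0},{"x":1.5,"y":-3.3,"z":0,"spin":0,"grip":0},{"x":1.5,"y":-3.3,"z":0,"spin":0,"grip":0},{"x":1.5,"y":-3.3,"z":0,"spin":0,"grip":0},{"x":1.5,"y":-3.3,"z":0,"spin":0,"grip":0},{"x":1.5,"y":-3.3,"z":0,"spin":0,"grip":0},{"x":1.5,"y":-3.3,"z":0,"spin":0,"grip":0},{"x":1.5,"y":-3.3,"z":0,"spin":0,"grip":0},{"x":1.5,"y":-3.3,"z":0,"spin":0,"grip":0},{"x":1.5,"y":-3.3,"z":0,"spin":0,"grip":0},{"x":1.5,"y":-3.3,"z":0,"spin":0,"grip":0},{"x":1.5,"y":-3.3,"z":0,"spin":0,"grip":0},{"x":1.5,"y":-3.3,"z":0,"spin":0,"grip":0},{"x":1.5,"y":-3.3,"z":0,"spin":0,"grip":0},{"x":1.5,"y":-3.3,"z":0,"spin":0,"grip":0},{"x":1.5,"y":-3,"z":0,"spin":0,"grip":0},{"x":0,"y":0,"z":0,"spin":0,"grip":0}]'
python3 - <<'E'
from h import *
s,g=snap('wrist','w3.png'); print(s['eef_pos'],s['tcp_rot'],s['clock'],s['qpos'])
E
```

```text
clock: 0.45
eef_pos: [179.2, -598.6, 231.0]
tcp_rot: [-3.141, 0.0, -0.004]
contact_force: [0.2, 0.3, 0.1]
opening: 1.001
grasp_force: 0.0
clock: 2.12
eef_pos: [466.1, 29.8, 231.6]
tcp_rot: [-3.14, -0.002, 0.004]
contact_force: [0.6, -0.5, -0.3]
opening: 1.001
grasp_force: 0.0
[466.08277745  29.82174916 231.56819176] [-3.13986952e+00 -2.09305554e-03  3.80236819e-03] 2.1167 [5.95080196e-02 1.02449898e-01 1.95983382e+00 1.82140696e-03
 1.07712388e+00 1.62563883e+00]
```

View pics/w3.png

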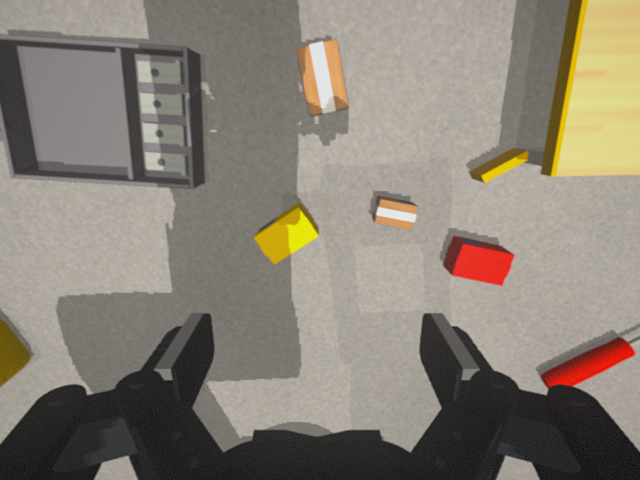

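The larger carton is at about (323,77), the tray rim is on the left with its right corners at (197,47) and (192,186), and the shelf's yellow edge runs from (580,0) to (545,174). I'll take a second wrist view that shows everything.

```bash
python3 -m jog '[{"x":2.6,"y":-2.2,"z":0,"spin":0,"grip":0},{"x":2.6,"y":-2.2,"z":0,"spin":0,"grip":0},{"x":2.6,"y":-2.2,"z":0,"spin":0,"grip":0},{"x":2.6,"y":-2.2,"z":0,"spin":0,"grip":0},{"x":0,"y":0,"z":0,"spin":0,"grip":0}]'
python3 - <<'E'
from h import *
s,g=snap('wrist','w4.png'); print(s['eef_pos'],s['tcp_rot'])
cv2.imwrite('pics/w4b.png',cv2.resize(g['pixels'],(800,600),interpolation=cv2.INTER_CUBIC))
E
```

```text
clock: 2.58
eef_pos: [571.5, 115.7, 231.2]
tcp_rot: [-3.14, -0.003, 0.002]
contact_force: [-0.4, -0.8, 0.4]
opening: 1.0
grasp_force: 0.0
[571.45377566 115.68711731 231.21810212] [-3.14036961e+00 -2.66463712e-03  1.50307351e-03]
```

View pics/w4b.png

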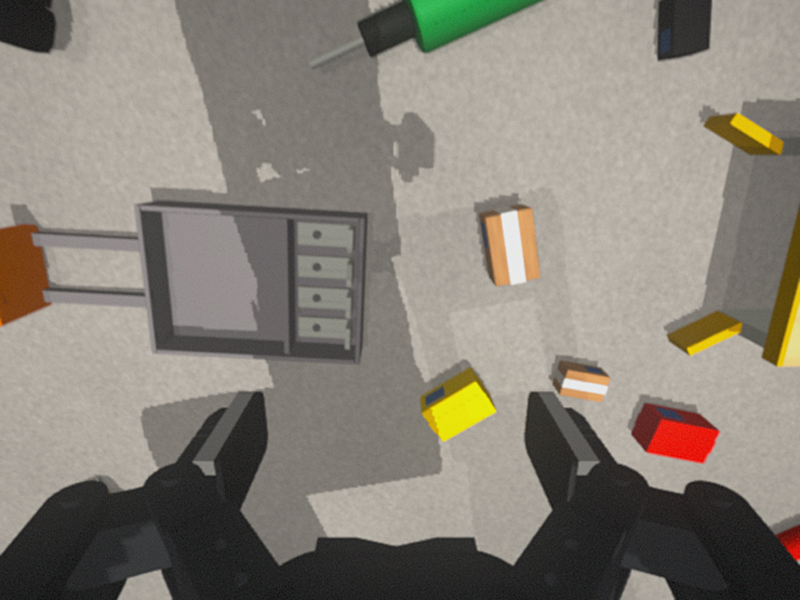

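The second view (800-px scale) shows the carton's top face with corners at (488,213), (532,206), (540,279) and (500,285). The tray rim corners are at (140,204), (367,213), (360,362) and (155,352), the handle is at the left edge, and the wings are at (740,130) and (705,333).

```bash
cat >> h.py <<'E'
from scipy.spatial.transform import Rotation as Ro
def ray(n,u,v):
    d=np.load(f'pics/{n}.npz'); K=np.linalg.inv(d['camera_matrix'])
    if 'T_tool_cam' in d:
        R=Ro.from_euler('xyz',d['rot']).as_matrix(); T=d['T_tool_cam']
        return d['eef']+R@T[:3,3], R@T[:3,:3]@K@[u,v,1]
    R=cv2.Rodrigues(d['rvec'])[0]; return -R.T@d['tvec'],R.T@K@[u,v,1]
def pl(n,u,v,z):
    C,r=ray(n,u,v); return (C+r*(z-C[2])/r[2]).round(1)
def tri(*obs):
    A=np.zeros((3,3));b=np.zeros(3)
    for n,u,v in obs:
        C,r=ray(n,u,v); r=r/np.linalg.norm(r); P=np.eye(3)-np.outer(r,r); A+=P;b+=P@C
    return np.linalg.solve(A,b).round(1)
def blob(n,lo,hi,box):
    x0,y0,x1,y1=box; m=cv2.inRange(cv2.cvtColor(cv2.imread(f'pics/{n}.png')[y0:y1,x0:x1],cv2.COLOR_BGR2HSV),lo,hi)
    k,l,s,c=cv2.connectedComponentsWithStats(m); i=1+np.argmax(s[1:,4]); p=np.argwhere(l==i)[:,::-1]+[x0,y0]
    return p.mean(0),cv2.minAreaRect(p.astype(np.float32)),len(p)
E
python3 - <<'E'
from h import *
lo,hi=(0,0,175),(180,60,255)
W=[('w3',*blob('w3',lo,hi,(300,36,350,118))[0]),('w4',*blob('w4',lo,hi,(384,160,432,232))[0]),('top1',*blob('top1',lo,hi,(316,214,336,240))[0])]
print('band',W,tri(*W),tri(*W[:2]),[pl(*w,30) for w in W])
c=[pl('w4',u*.8,v*.8,30) for u,v in[(488,213),(532,206),(540,279),(500,285)]];print('carton',c,np.mean(c,0))
t=[pl('w4',u*.8,v*.8,36) for u,v in[(138,203),(368,212),(360,363),(154,353)]];print('tray',t,np.mean(t,0))
print('tray w3',[pl('w3',u,v,36) for u,v in[(199,47),(192,186),(14,176)]])
print('tri tray corners',tri(('w3',199,47),('w4',368*.8,212*.8)),tri(('w3',14,176),('w4',154*.8,353*.8)))
q=lambda u,v:(170+u/2.5,180+v/2.5)
print('tray top',np.array([pl('top1',*q(u,v),36) for u,v in[(138,87),(289,94),(284,205),(131,195)]]))
print('shelf',[pl('top1',*q(u,v),75) for u,v in[(562,34),(568,188),(770,185)]],'w3',[pl('w3',u,v,75) for u,v in[(585,0),(553,175)]])
print('wing top',[pl('top1',*q(u,v),30) for u,v in[(522,36),(530,197)]],'w4',[pl('w4',u*.8,v*.8,30) for u,v in[(735,115),(738,317),(782,153),(668,333)]])
b=blob('top1',(5,150,150),(20,255,255),(170,215,195,255));print('handle',b,pl('top1',*b[0],58))
print('handle arms w4',[pl('w4',u*.8,v*.8,12) for u,v in[(34,240),(135,242),(46,297),(145,299)]],[pl('w4',u*.8,v*.8,58) for u,v in[(36,227)]])
E
```

```text
band [('w3', np.float64(322.00597014925376), np.float64(76.16218905472637)), ('w4', np.float64(411.593063583815), np.float64(201.06127167630058)), ('top1', np.float64(325.875), np.float64(227.1125))] [583.7  26.9  37.5] [584.4  27.4  39.8] [array([585.9,  26.7,  30. ]), array([581.9,  25.4,  30. ]), array([583.1,  26.6,  30. ])]
carton [array([610.9,  47.6,  30. ]), array([616.2,  15.2,  30. ]), array([560. ,   3.5,  30. ]), array([555. ,  34.5,  30. ])] [585.525  25.2    30.   ]
tray [array([618.3, 305.1,  36. ]), array([612.2, 137.1,  36. ]), array([490. , 145.7,  36. ]), array([498.5, 313.3,  36. ])] [554.75 225.3   36.  ]
tray w3 [array([607. , 129.4,  36. ]), array([491.1, 147.2,  36. ]), array([499.6, 311.2,  36. ])]
tri tray corners [610.3 137.4  12.6] [499.  312.7  35.5]
tray top [[615.8 303.8  36. ]
 [608.5 137.3  36. ]
 [486.7 141.9  36. ]
 [497.  309.7  36. ]]
shelf [array([ 669.5, -156.4,   75. ]), array([ 505.6, -161.9,   75. ]), array([ 509.5, -374.5,   75. ])] w3 [array([ 630.9, -158.8,   75. ]), array([ 507.9, -162. ,   75. ])]
wing top [array([ 674. , -119.1,   30. ]), array([ 496.5, -127.3,   30. ])] w4 [array([ 679.1, -120.9,   30. ]), array([ 528.7, -159.1,   30. ]), array([ 654. , -160.7,   30. ]), array([ 514.7, -105.5,   30. ])]
handle (array([181.33333333, 233.47154472]), ((181.28427124023438, 233.5203094482422), (4.773552417755127, 25.22145652770996), 4.085616588592529), 123) [562.5 417.2  58. ]
handle arms w4 [array([586.6, 407.3,  12. ]), array([585.1, 326.4,  12. ]), array([538.6, 409.3,  12. ]), array([537. , 326.7,  12. ])] [array([604. , 366.6,  58. ])]
```

```bash
python3 -m jog '[{"x":0.4,"y":3,"z":0,"spin":-0.11,"grip":0},{"x":0.4,"y":3,"z":0,"spin":-0.11,"grip":0},{"x":0,"y":0,"z":0,"spin":0,"grip":0},{"x":0,"y":0,"z":0,"spin":0,"grip":0}]'
python3 - <<'E'
from h import *
s=sense();d=np.array([584.5,26,3])-s['eef_pos'];print((Ro.from_euler('xyz',s['tcp_rot']).as_matrix().T@d)/10)
E
```

```text
clock: 2.97
eef_pos: [578.0, 51.8, 231.2]
tcp_rot: [3.141, 0.001, 0.217]
contact_force: [0.2, 1.5, 0.2]
opening: 1.0
grasp_force: 0.0
[ 0.10050064  2.65687803 22.81530155]
```

```bash
python3 -m jog '[{"x":0.1,"y":2.65,"z":0,"spin":0,"grip":0},{"x":0,"y":0,"z":3.5,"spin":0,"grip":0},{"x":0,"y":0,"z":3.5,"spin":0,"grip":0},{"x":0,"y":0,"z":3.5,"spin":0,"grip":0},{"x":0,"y":0,"z":3.5,"spin":0,"grip":0},{"x":0,"y":0,"z":3.5,"spin":0,"grip":0},{"x":0,"y":0,"z":2.5,"spin":0,"grip":0},{"x":0,"y":0,"z":1.8,"spin":0,"grip":0},{"x":0,"y":0,"z":1,"spin":0,"grip":0},{"x":0,"y":0,"z":0,"spin":0,"grip":0},{"x":0,"y":0,"z":0,"spin":0,"grip":0}]'
python3 -m jog '[{"x":0,"y":0,"z":0,"spin":0,"grip":0.4},{"x":0,"y":0,"z":0,"spin":0,"grip":0.6},{"x":0,"y":0,"z":0,"spin":0,"grip":0.7},{"x":0,"y":0,"z":0,"spin":0,"grip":0.8},{"x":0,"y":0,"z":0,"spin":0,"grip":0.8},{"x":0,"y":0,"z":0,"spin":0,"grip":0.8},{"x":0,"y":0,"z":0,"spin":0,"grip":0.8},{"x":0,"y":0,"z":0,"spin":0,"grip":0.8}]' 25
```

```text
clock: 3.88
eef_pos: [585.5, 28.6, 3.6]
tcp_rot: [-3.141, 0.0, 0.22]
contact_force: [0.5, -0.1, 1.0]
opening: 1.002
grasp_force: 0.0
clock: 4.55
eef_pos: [586.4, 28.5, 4.3]
tcp_rot: [3.141, -0.001, 0.221]
contact_force: [-1.1, -0.4, 6.3]
opening: 0.418
grasp_force: 26.1
```

```bash
python3 -m jog '[{"x":0,"y":0,"z":-1,"spin":0,"grip":0.8},{"x":0,"y":0,"z":-2.5,"spin":0,"grip":0.8},{"x":0,"y":0,"z":-2.5,"spin":0,"grip":0.8},{"x":0,"y":0,"z":-2,"spin":0,"grip":0.8},{"x":0.2,"y":-2.3,"z":0,"spin":0,"grip":0.8},{"x":0.2,"y":-2.3,"z":0,"spin":0,"grip":0.8},{"x":0.2,"y":-2.3,"z":0,"spin":0,"grip":0.8},{"x":0.2,"y":-2.3,"z":0,"spin":0,"grip":0.8},{"x":0.2,"y":-2.3,"z":0,"spin":0,"grip":0.8},{"x":0.2,"y":-2.3,"z":0,"spin":0,"grip":0.8},{"x":0.2,"y":-2.3,"z":0,"spin":0,"grip":0.8},{"x":0.2,"y":-2.3,"z":0,"spin":0,"grip":0.8},{"x":0.2,"y":-2.3,"z":0,"spin":0,"grip":0.8},{"x":0.2,"y":-2,"z":0,"spin":0,"grip":0.8},{"x":0,"y":0,"z":0,"spin":0.09,"grip":0.8},{"x":0,"y":0,"z":0,"spin":0.09,"grip":0.8},{"x":0,"y":0,"z":0,"spin":0.08,"grip":0.8},{"x":0,"y":0,"z":0,"spin":0,"grip":0.8},{"x":0,"y":0,"z":0,"spin":0,"grip":0.8}]'
python3 - <<'E'
from h import *
s,g=snap('wrist','w5.png')
d=np.array([556,254.5,9])-s['eef_pos'];print((Ro.from_euler('xyz',s['tcp_rot']).as_matrix().T@d)/10)
E
```

```text
clock: 6.13
eef_pos: [555.4, 254.4, 83.7]
tcp_rot: [-3.142, -0.0, -0.037]
contact_force: [0.7, 0.5, -0.5]
opening: 0.422
grasp_force: 25.4
[ 0.05667705 -0.01449539  7.47089452]
```

View pics/w5.png

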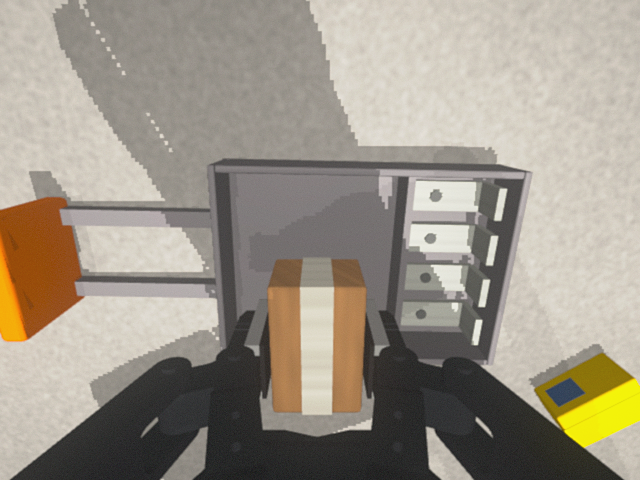

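The carton is held level at (316,335), centred over the front box, and the handle is at (40,270). I'm lowering it and releasing with a partial opening.

```bash
python3 -m jog '[{"x":0,"y":0,"z":2.5,"spin":0,"grip":0.8},{"x":0,"y":0,"z":2.5,"spin":0,"grip":0.8},{"x":0,"y":0,"z":1.5,"spin":0,"grip":0.8},{"x":0,"y":0,"z":0.5,"spin":0,"grip":0.8},{"x":0,"y":0,"z":0.3,"spin":0,"grip":0.8},{"x":0,"y":0,"z":0.2,"spin":0,"grip":0.8},{"x":0,"y":0,"z":0,"spin":0,"grip":0.8}]'
python3 -m jog '[{"x":0,"y":0,"z":0,"spin":0,"grip":0.5},{"x":0,"y":0,"z":0,"spin":0,"grip":0.35},{"x":0,"y":0,"z":0,"spin":0,"grip":0.35},{"x":0,"y":0,"z":0,"spin":0,"grip":0.35},{"x":0,"y":0,"z":0,"spin":0,"grip":0.35},{"x":0,"y":0,"z":-1.5,"spin":0,"grip":0.35},{"x":0,"y":0,"z":-3,"spin":0,"grip":0.35},{"x":0,"y":0,"z":-3,"spin":0,"grip":0.35},{"x":0,"y":0,"z":-3,"spin":0,"grip":0.35},{"x":0,"y":-3,"z":0,"spin":0,"grip":0.35},{"x":0,"y":-3,"z":0,"spin":0,"grip":0.35},{"x":0,"y":-3,"z":0,"spin":0,"grip":0.35},{"x":0,"y":0,"z":0,"spin":0,"grip":0.35},{"x":0,"y":0,"z":0,"spin":0,"grip":0.35}]'
python3 - <<'E'
from h import *
s,g=snap('wrist','w6.png')
E
```

```text
clock: 6.77
eef_pos: [556.0, 254.6, 8.9]
tcp_rot: [-3.141, -0.001, -0.039]
contact_force: [-0.2, 0.3, -0.9]
opening: 0.416
grasp_force: 25.4
clock: 7.93
eef_pos: [558.8, 345.7, 113.3]
tcp_rot: [-3.141, -0.0, -0.037]
contact_force: [0.1, 0.4, 0.4]
opening: 0.649
grasp_force: 0.0
```

View pics/w6.png

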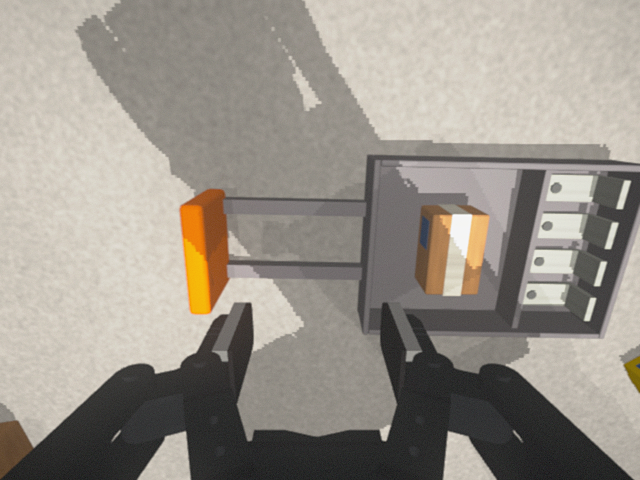

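The carton lies flat in the front box at (452,250). The handle's top strip runs from (192,205) to (199,313).

```bash
python3 - <<'E'
from h import *
c=np.array([pl('w6',u,v,58) for u,v in[(181,207),(204,204),(209,313),(189,313)]]);print(c,c.mean(0))
c5=np.array([pl('w5',u,v,58) for u,v in[(0,341),(21,339)]]);print(c5, tri(('w5',21,339),('w6',209,313)))
t=np.array([pl('w6',u,v,36) for u,v in[(368,156),(364,334),(605,338)]]);print(t)
f=(t[0]+t[1])/2; print('front mid',f)
b=np.array([pl('w6',u,v,34) for u,v in[(437,204),(488,208),(479,296),(430,293)]]);print(b.mean(0))
s=sense();h=c.mean(0);h[2]=24;print((Ro.from_euler('xyz',s['tcp_rot']).as_matrix().T@(h-s['eef_pos']))/10)
E
```

```text
[[598.4 420.2  58. ]
 [599.6 407.3  58. ]
 [531.9 413.4  58. ]
 [532.3 425.6  58. ]] [565.55  416.625  58.   ]
[[531.9 425.7  58. ]
 [532.7 414.1  58. ]] [533.1 412.8  59.4]
[[620.3 313.8  36. ]
 [499.5 315.6  36. ]
 [490.1 147.3  36. ]]
front mid [559.9 314.7  36. ]
[557.1   254.475  34.   ]
[ 0.42698147 -7.24287441  8.8939102 ]
```

```bash
python3 -m jog '[{"x":0.1,"y":-2.4,"z":0,"spin":0.015,"grip":0.35},{"x":0.1,"y":-2.4,"z":0,"spin":0,"grip":0.35},{"x":0.2,"y":-2.4,"z":0,"spin":0,"grip":0.35},{"x":0,"y":0,"z":2.5,"spin":0,"grip":0.35},{"x":0,"y":0,"z":2.5,"spin":0,"grip":0.35},{"x":0,"y":0,"z":2.4,"spin":0,"grip":0.35},{"x":0,"y":0,"z":1.5,"spin":0,"grip":0.35},{"x":0,"y":0,"z":0,"spin":0,"grip":0.35},{"x":0,"y":0,"z":0,"spin":0,"grip":0.35}]'
python3 -m jog '[{"x":0,"y":0,"z":0,"spin":0,"grip":0.6},{"x":0,"y":0,"z":0,"spin":0,"grip":0.8},{"x":0,"y":0,"z":0,"spin":0,"grip":1},{"x":0,"y":0,"z":0,"spin":0,"grip":1},{"x":0,"y":0,"z":0,"spin":0,"grip":1},{"x":0,"y":0,"z":0,"spin":0,"grip":1},{"x":0,"y":0,"z":0,"spin":0,"grip":1},{"x":0,"y":0,"z":0,"spin":0,"grip":1}]' 60
```

```text
clock: 8.73
eef_pos: [566.4, 415.0, 23.8]
tcp_rot: [3.14, 0.001, -0.055]
contact_force: [0.2, 0.5, 0.9]
opening: 0.653
grasp_force: 0.0
clock: 9.4
eef_pos: [567.3, 416.7, 25.5]
tcp_rot: [-3.14, -0.002, -0.054]
contact_force: [-0.4, 1.3, 6.6]
opening: 0.152
grasp_force: 61.0
```

```bash
python3 -m jog '[{"x":0,"y":0.4,"z":-0.1,"spin":-0.01,"grip":1},{"x":0.1,"y":0.9,"z":0,"spin":-0.01,"grip":1},{"x":0.1,"y":1.5,"z":0,"spin":-0.01,"grip":1},{"x":0.1,"y":2,"z":0,"spin":-0.01,"grip":1},{"x":0.1,"y":2,"z":0,"spin":-0.01,"grip":1},{"x":0.1,"y":2,"z":0,"spin":-0.01,"grip":1},{"x":0.1,"y":2,"z":0,"spin":-0.01,"grip":1},{"x":0.1,"y":2,"z":0,"spin":-0.01,"grip":1},{"x":0.1,"y":2,"z":0,"spin":-0.005,"grip":1},{"x":0.1,"y":2,"z":0,"spin":0,"grip":1},{"x":0.1,"y":2,"z":0,"spin":0,"grip":1},{"x":0.1,"y":2,"z":0,"spin":0,"grip":1},{"x":0.1,"y":1.4,"z":0,"spin":0,"grip":1},{"x":0.1,"y":0.8,"z":0,"spin":0,"grip":1},{"x":0,"y":0.4,"z":0,"spin":0,"grip":1},{"x":0,"y":0,"z":0,"spin":0,"grip":1},{"x":0,"y":0,"z":0,"spin":0,"grip":1}]'
python3 - <<'E'
from h import *
s,g=snap('wrist','w7.png'); s2,g2=snap('top','top7.png')
print(s['contact_force'],s['eef_pos'])
o=np.zeros((600,700,3),np.uint8)
o[:380,:640]=g['pixels'][:380]
o[380:,:700]=cv2.resize(g2['pixels'][180:268,230:538],(700,220)[:2],interpolation=cv2.INTER_CUBIC)[:220] if False else cv2.resize(g2['pixels'][180:268,230:510],(700,220),interpolation=cv2.INTER_CUBIC)
cv2.imwrite('pics/c7.png',o)
E
```

```text
clock: 10.82
eef_pos: [581.3, 181.3, 25.3]
tcp_rot: [3.14, -0.0, 0.031]
contact_force: [1.0, -4.3, 3.9]
opening: 0.151
grasp_force: 60.6
[ 0.99508928 -4.27001566  3.94712081] [581.3433534  181.25633402  25.30861665]
```

View pics/c7.png

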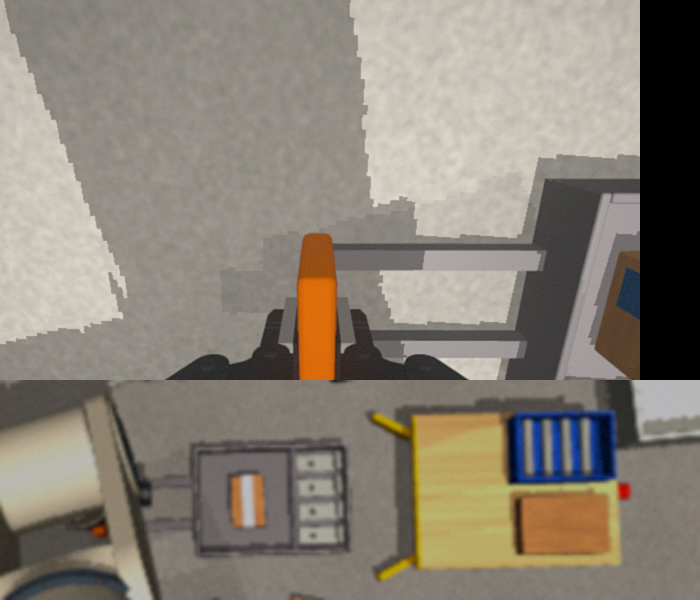

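The carton is still flat in the tray. The tray rim (crop) runs from (194,445) to (347,551), and the shelf's front edge runs from (411,416) to (418,567). I'll compute the alignment from this one picture.

```bash
python3 - <<'E'
from h import *
q=lambda u,v,z:pl('top7',230+(u)/2.5,180+(v-380)/2.5,z)
t=np.array([q(*p,36) for p in[(194,445),(345,445),(349,551),(195,556)]]);print('tray',t[:,:2].tolist(),t.mean(0), 'dir',((t[1]+t[2]-t[0]-t[3])/2))
S=np.array([q(*p,75) for p in[(411,415),(418,568),(620,566)]]);print('shelf',S[:,:2].tolist(),(S[0]+S[1])/2)
w=np.array([q(*p,30) for p in[(371,415),(380,579)]]);print('wing',w[:,:2].tolist(),w.mean(0))
# line fit of shelf front edge and side edge by yellow mask
g=cv2.imread('pics/top7.png');hsv=cv2.cvtColor(g,cv2.COLOR_BGR2HSV)
m=cv2.inRange(hsv[198:252,385:412],(18,80,80),(32,255,255))
rows=[(385+np.argmax(r>0),198+i) for i,r in enumerate(m) if r.any()]
P=np.array([pl('top7',u,v,75)[:2] for u,v in rows]);print('front edge slope dy/dx',np.polyfit(P[:,0],P[:,1],1),P[:,1].mean())
E
```

```text
tray [[640.7, 77.1], [641.0, -88.7], [524.7, -92.9], [518.6, 75.3]] [581.25  -7.3   36.  ] dir [   3.2 -167.     0. ]
shelf [[668.4, -155.4], [505.6, -161.9], [508.5, -374.5]] [ 587.   -158.65   75.  ]
wing [[675.2, -118.0], [494.3, -127.3]] [ 584.75 -122.65   30.  ]
front edge slope dy/dx [ 8.44458833e-02 -2.03671948e+02] -154.09814814814814
```

```bash
python3 -m jog '[{"x":0,"y":0.3,"z":0,"spin":-0.004,"grip":1},{"x":-0.05,"y":0.7,"z":0,"spin":-0.004,"grip":1},{"x":-0.05,"y":1,"z":0,"spin":-0.004,"grip":1},{"x":-0.03,"y":1,"z":0,"spin":0,"grip":1},{"x":-0.02,"y":1,"z":0,"spin":0,"grip":1},{"x":-0.02,"y":0.8,"z":0,"spin":0,"grip":1},{"x":0,"y":0.6,"z":0,"spin":0,"grip":1},{"x":0,"y":0.4,"z":0,"spin":0,"grip":1},{"x":0,"y":0.2,"z":0,"spin":0,"grip":1},{"x":0,"y":0,"z":0,"spin":0,"grip":1}]'
python3 -m jog '[{"x":-0.01,"y":0.4,"z":0,"spin":0,"grip":1},{"x":-0.01,"y":0.4,"z":0,"spin":0,"grip":1},{"x":-0.01,"y":0.4,"z":0,"spin":0,"grip":1},{"x":0,"y":0.4,"z":0,"spin":0,"grip":1},{"x":-0.01,"y":0.4,"z":0,"spin":0,"grip":1}]'
python3 - <<'E'
from h import *
s,g=snap('side','s8.png'); s2,g2=snap('top','top8.png')
a=cv2.resize(g['pixels'][180:420,230:430],(500,600),interpolation=cv2.INTER_CUBIC)
b=cv2.resize(g2['pixels'][180:270,320:420],(300,270),interpolation=cv2.INTER_CUBIC)
o=np.zeros((600,800,3),np.uint8);o[:,:500]=a;o[:270,500:]=b;cv2.imwrite('pics/c8.png',o)
E
```

```text
clock: 11.75
eef_pos: [582.4, 123.1, 25.6]
tcp_rot: [-3.14, -0.001, 0.043]
contact_force: [1.0, 1.0, 6.0]
opening: 0.157
grasp_force: 60.9
clock: 12.17
eef_pos: [582.9, 103.6, 25.7]
tcp_rot: [-3.14, -0.001, 0.043]
contact_force: [0.5, 6.1, 6.0]
opening: 0.157
grasp_force: 61.2
```

View pics/c8.png

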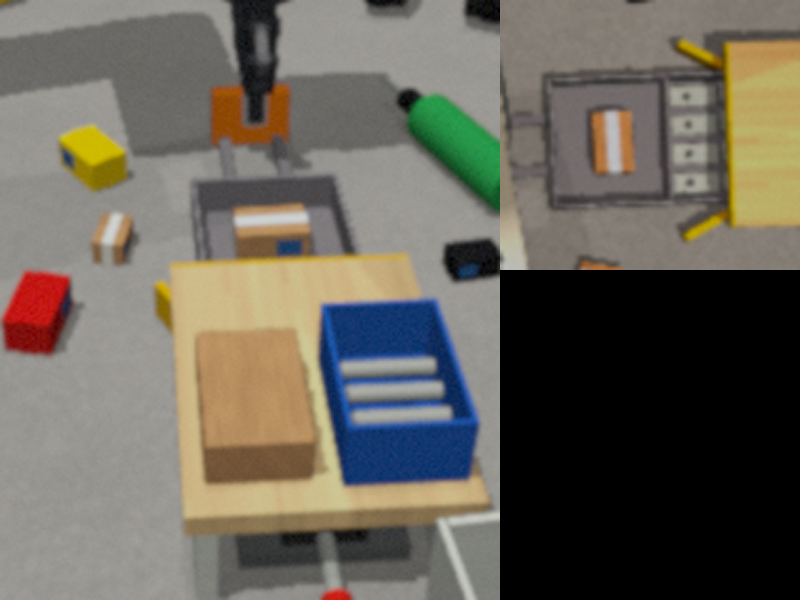

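The tray's leading edge is just under the shelf's front edge (crop x≈722), between the wings and nearly centred, about 1–2 mm toward −x. The carton is still flat. I'm advancing slowly with force checks.

```bash
python3 -m jog '[{"x":0.03,"y":0.4,"z":0,"spin":0,"grip":1},{"x":0.03,"y":0.4,"z":0,"spin":0,"grip":1},{"x":0.03,"y":0.4,"z":0,"spin":0,"grip":1},{"x":0,"y":0.4,"z":0,"spin":0,"grip":1},{"x":0,"y":0.4,"z":0,"spin":0,"grip":1}]' | grep -E 'eef|contact'
python3 -m jog '[{"x":0,"y":0.4,"z":0,"spin":0,"grip":1},{"x":-0.01,"y":0.4,"z":0,"spin":0,"grip":1},{"x":0,"y":0.4,"z":0,"spin":0,"grip":1},{"x":-0.01,"y":0.4,"z":0,"spin":0,"grip":1},{"x":0,"y":0.4,"z":0,"spin":0,"grip":1}]' | grep -E 'eef|contact'
python3 - <<'E'
from rig import *
print(sense()['wrist_torque'])
E
```

```text
eef_pos: [584.6, 83.7, 25.7]
contact_force: [-0.0, 5.9, 7.9]
eef_pos: [585.3, 63.6, 25.7]
contact_force: [-0.2, 6.4, 7.3]
[0.58362259 0.00962226 0.0210598 ]
```

```bash
python3 -m jog '[{"x":0,"y":0.4,"z":0,"spin":0,"grip":1},{"x":-0.01,"y":0.4,"z":0,"spin":0,"grip":1},{"x":0,"y":0.4,"z":0,"spin":0,"grip":1},{"x":-0.01,"y":0.4,"z":0,"spin":0,"grip":1},{"x":0,"y":0.4,"z":0,"spin":0,"grip":1}]' | grep -E 'eef|contact'
python3 -m jog '[{"x":0,"y":0.4,"z":0,"spin":0,"grip":1},{"x":-0.01,"y":0.4,"z":0,"spin":0,"grip":1},{"x":0,"y":0.4,"z":0,"spin":0,"grip":1},{"x":-0.01,"y":0.4,"z":0,"spin":0,"grip":1},{"x":0,"y":0.4,"z":0,"spin":0,"grip":1}]' | grep -E 'eef|contact'
python3 - <<'E'
from rig import *
print(sense()['wrist_torque'])
E
```

```text
eef_pos: [585.9, 43.7, 25.7]
contact_force: [-0.1, 5.1, 7.4]
eef_pos: [586.6, 23.6, 25.7]
contact_force: [0.7, 5.9, 7.9]
[ 0.56766604 -0.07563605  0.01452044]
```

```bash
python3 -m jog '[{"x":0,"y":0.3,"z":0,"spin":0,"grip":1},{"x":-0.01,"y":0.3,"z":0,"spin":0,"grip":1},{"x":0,"y":0.3,"z":0,"spin":0,"grip":1},{"x":-0.01,"y":0.3,"z":0,"spin":0,"grip":1},{"x":0,"y":0.3,"z":0,"spin":0,"grip":1}]' | grep -E 'eef|contact'
python3 -m jog '[{"x":0,"y":0.3,"z":0,"spin":0,"grip":1},{"x":0,"y":0.3,"z":0,"spin":0,"grip":1},{"x":-0.01,"y":0.3,"z":0,"spin":0,"grip":1},{"x":0,"y":0.3,"z":0,"spin":0,"grip":1}]' | grep -E 'eef|contact'
python3 -m jog '[{"x":0,"y":0.15,"z":0,"spin":0,"grip":1},{"x":0,"y":0.15,"z":0,"spin":0,"grip":1},{"x":0,"y":0.15,"z":0,"spin":0,"grip":1},{"x":0,"y":0.15,"z":0,"spin":0,"grip":1}]' | grep -E 'eef|contact'
python3 -m jog '[{"x":0,"y":0.15,"z":0,"spin":0,"grip":1},{"x":0,"y":0.15,"z":0,"spin":0,"grip":1},{"x":0,"y":0.15,"z":0,"spin":0,"grip":1},{"x":0,"y":0.15,"z":0,"spin":0,"grip":1}]' | grep -E 'eef|contact'
```

```text
eef_pos: [587.0, 8.7, 25.7]
contact_force: [0.3, 7.1, 7.5]
eef_pos: [587.5, -3.3, 25.7]
contact_force: [-0.1, 5.6, 7.8]
eef_pos: [587.7, -9.2, 25.7]
contact_force: [-1.1, 5.8, 6.8]
eef_pos: [588.0, -15.2, 25.7]
contact_force: [-0.4, 5.9, 7.4]
```

```bash
for i in 1; do python3 -m jog '[{"x":0,"y":0.12,"z":0,"spin":0,"grip":1},{"x":0,"y":0.12,"z":0,"spin":0,"grip":1},{"x":0,"y":0.12,"z":0,"spin":0,"grip":1},{"x":0,"y":0.12,"z":0,"spin":0,"grip":1}]' | grep -E 'eef|contact'; done
python3 -m jog '[{"x":0,"y":0.12,"z":0,"spin":0,"grip":1},{"x":0,"y":0.12,"z":0,"spin":0,"grip":1},{"x":0,"y":0.12,"z":0,"spin":0,"grip":1},{"x":0,"y":0.12,"z":0,"spin":0,"grip":1}]' | grep -E 'eef|contact'
python3 -m jog '[{"x":0,"y":0.12,"z":0,"spin":0,"grip":1},{"x":0,"y":0.12,"z":0,"spin":0,"grip":1},{"x":0,"y":0.12,"z":0,"spin":0,"grip":1},{"x":0,"y":0.12,"z":0,"spin":0,"grip":1}]' | grep -E 'eef|contact'
```

```text
eef_pos: [588.2, -20.0, 25.6]
contact_force: [0.3, 5.9, 7.7]
eef_pos: [588.3, -24.8, 25.6]
contact_force: [-0.1, 6.2, 7.9]
eef_pos: [588.6, -29.6, 25.6]
contact_force: [0.2, 6.2, 7.8]
```

```bash
python3 -m jog '[{"x":0,"y":0.12,"z":0,"spin":0,"grip":1},{"x":0,"y":0.12,"z":0,"spin":0,"grip":1},{"x":0,"y":0.12,"z":0,"spin":0,"grip":1},{"x":0,"y":0.12,"z":0,"spin":0,"grip":1}]' | grep -E 'eef|contact'
python3 -m jog '[{"x":0,"y":0.12,"z":0,"spin":0,"grip":1},{"x":0,"y":0.12,"z":0,"spin":0,"grip":1},{"x":0,"y":0.12,"z":0,"spin":0,"grip":1},{"x":0,"y":0.12,"z":0,"spin":0,"grip":1}]' | grep -E 'eef|contact'
```

```text
eef_pos: [588.8, -33.9, 25.7]
contact_force: [-0.1, 11.7, 8.1]
eef_pos: [588.9, -38.3, 25.7]
contact_force: [-0.5, 11.5, 6.9]
```

```bash
python3 -m jog '[{"x":0,"y":0.1,"z":0,"spin":0,"grip":1},{"x":0,"y":0.1,"z":0,"spin":0,"grip":1},{"x":0,"y":0.1,"z":0,"spin":0,"grip":1},{"x":0,"y":0.1,"z":0,"spin":0,"grip":1}]' | grep -E 'eef|contact'
python3 -m jog '[{"x":0,"y":0.05,"z":0,"spin":0,"grip":1},{"x":0,"y":0.05,"z":0,"spin":0,"grip":1},{"x":0,"y":0.05,"z":0,"spin":0,"grip":1},{"x":0,"y":0.05,"z":0,"spin":0,"grip":1}]' | grep -E 'eef|contact'
```

```text
eef_pos: [589.1, -42.2, 25.7]
contact_force: [-1.1, 13.4, 8.2]
eef_pos: [589.2, -44.2, 25.7]
contact_force: [0.5, 11.8, 8.9]
```

```bash
python3 -m jog '[{"x":0,"y":0.05,"z":0,"spin":0,"grip":1},{"x":0,"y":0.05,"z":0,"spin":0,"grip":1},{"x":0,"y":0.05,"z":0,"spin":0,"grip":1}]' | grep -E 'eef|contact'
python3 -m jog '[{"x":0,"y":0.05,"z":0,"spin":0,"grip":1},{"x":0,"y":0.05,"z":0,"spin":0,"grip":1}]' | grep -E 'eef|contact'
```

```text
eef_pos: [589.2, -45.7, 25.6]
contact_force: [-0.6, 11.6, 9.2]
eef_pos: [589.3, -46.6, 25.7]
contact_force: [-0.2, 13.9, 8.9]
```

```bash
python3 -m jog '[{"x":0,"y":0.05,"z":0,"spin":0,"grip":1},{"x":0,"y":0.05,"z":0,"spin":0,"grip":1}]' | grep -E 'eef|contact'
python3 -m jog '[{"x":0,"y":0.05,"z":0,"spin":0,"grip":1},{"x":0,"y":0.05,"z":0,"spin":0,"grip":1}]' | grep -E 'eef|contact'
```

```text
eef_pos: [589.3, -47.4, 25.7]
contact_force: [0.0, 14.9, 9.0]
eef_pos: [589.4, -48.1, 25.7]
contact_force: [-0.7, 17.4, 9.1]
```

```bash
python3 -m jog '[{"x":0,"y":0.05,"z":0,"spin":0,"grip":1},{"x":0,"y":0.05,"z":0,"spin":0,"grip":1},{"x":0,"y":0.03,"z":0,"spin":0,"grip":1},{"x":0,"y":0,"z":0,"spin":0,"grip":1}]' | grep -E 'eef|contact'
python3 -m jog '[{"x":0,"y":0.02,"z":0,"spin":0,"grip":1},{"x":0,"y":0,"z":0,"spin":0,"grip":1},{"x":0,"y":0,"z":0,"spin":0,"grip":1},{"x":0,"y":0,"z":0,"spin":0,"grip":1},{"x":0,"y":0,"z":0,"spin":0,"grip":1},{"x":0,"y":0,"z":0,"spin":0,"grip":1},{"x":0,"y":0,"z":0,"spin":0,"grip":1},{"x":0,"y":0,"z":0,"spin":0,"grip":1},{"x":0,"y":0,"z":0,"spin":0,"grip":1},{"x":0,"y":0,"z":0,"spin":0,"grip":1}]' | grep -E 'eef|contact'
```

```text
eef_pos: [589.4, -49.1, 25.7]
contact_force: [-0.4, 18.4, 8.9]
eef_pos: [589.4, -49.2, 25.7]
contact_force: [0.1, 18.5, 9.3]
```

```bash
python3 -m jog '[{"x":0,"y":0.04,"z":0,"spin":0,"grip":1},{"x":0,"y":0.04,"z":0,"spin":0,"grip":1},{"x":0,"y":0,"z":0,"spin":0,"grip":1},{"x":0,"y":0,"z":0,"spin":0,"grip":1},{"x":0,"y":0,"z":0,"spin":0,"grip":1},{"x":0,"y":0,"z":0,"spin":0,"grip":1},{"x":0,"y":0,"z":0,"spin":0,"grip":1},{"x":0,"y":0,"z":0,"spin":0,"grip":1},{"x":0,"y":0,"z":0,"spin":0,"grip":1},{"x":0,"y":0,"z":0,"spin":0,"grip":1},{"x":0,"y":0,"z":0,"spin":0,"grip":1},{"x":0,"y":0,"z":0,"spin":0,"grip":1}]' | grep -E 'eef|contact'
python3 -m jog '[{"x":0,"y":-0.1,"z":0,"spin":0,"grip":1},{"x":0,"y":-0.1,"z":0,"spin":0,"grip":1},{"x":0,"y":-0.1,"z":0,"spin":0,"grip":1},{"x":0,"y":-0.1,"z":0,"spin":0,"grip":1},{"x":0,"y":0,"z":0,"spin":0,"grip":1}]' | grep -E 'eef|contact'
```

```text
eef_pos: [589.5, -49.8, 25.7]
contact_force: [0.1, 19.4, 9.0]
eef_pos: [589.4, -47.8, 25.6]
contact_force: [-0.9, 6.2, 6.9]
```

```bash
python3 -m jog '[{"x":0,"y":-0.1,"z":0,"spin":0,"grip":1},{"x":0,"y":0,"z":0,"spin":0,"grip":1},{"x":0,"y":0,"z":0,"spin":0,"grip":0.8},{"x":0,"y":0,"z":0,"spin":0,"grip":0.6},{"x":0,"y":0,"z":0,"spin":0,"grip":0.4},{"x":0,"y":0,"z":0,"spin":0,"grip":0.35},{"x":0,"y":0,"z":0,"spin":0,"grip":0.35},{"x":0,"y":0,"z":0,"spin":0,"grip":0.35},{"x":0,"y":0,"z":0,"spin":0,"grip":0.35}]' | grep -vE rot
python3 -m jog '[{"x":0,"y":0,"z":-1,"spin":0,"grip":0.35},{"x":0,"y":0,"z":-2,"spin":0,"grip":0.35},{"x":0,"y":0,"z":-3,"spin":0,"grip":0.35},{"x":0,"y":0,"z":-3,"spin":0,"grip":0.35},{"x":0,"y":0,"z":-3,"spin":0,"grip":0.35},{"x":0,"y":0,"z":-3,"spin":0,"grip":0.35},{"x":0,"y":-1,"z":-3,"spin":0,"grip":0.35},{"x":0,"y":-3,"z":0,"spin":0,"grip":0.35},{"x":0,"y":-3,"z":0,"spin":0,"grip":0.35},{"x":0,"y":-3,"z":0,"spin":0,"grip":0.35},{"x":0,"y":0,"z":0,"spin":0,"grip":0.35},{"x":0,"y":0,"z":0,"spin":0,"grip":0.35}]' | grep -vE rot
python3 - <<'E'
from h import *
s,g=snap('wrist','w9.png'); s1,g1=snap('side','s9.png');s2,g2=snap('top','top9.png')
o=np.zeros((600,800,3),np.uint8)
o[:300,:400]=cv2.resize(g['pixels'],(400,300),interpolation=cv2.INTER_AREA)
o[:,400:]=cv2.resize(g1['pixels'][140:440,230:430],(400,600),interpolation=cv2.INTER_CUBIC)
o[300:540,:400]=cv2.resize(g2['pixels'][175:271,340:500],(400,240),interpolation=cv2.INTER_CUBIC)
cv2.imwrite('pics/c9.png',o)
E
```

```text
clock: 21.77
eef_pos: [588.8, -48.5, 25.2]
contact_force: [0.1, -0.3, 0.3]
opening: 0.65
grasp_force: 0.0
clock: 22.77
eef_pos: [584.4, 52.6, 206.1]
contact_force: [0.2, -0.0, 0.5]
opening: 0.647
grasp_force: 0.0
```

View pics/c9.png

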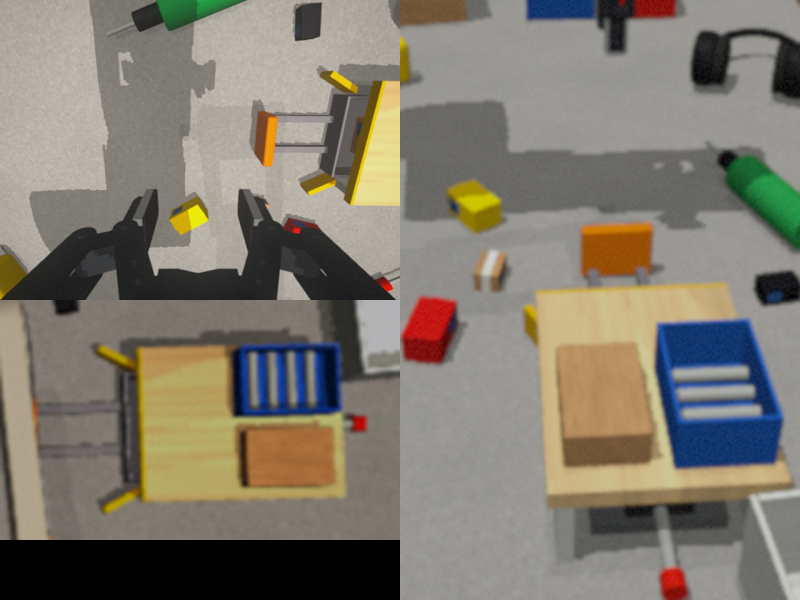

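The tray is under the shelf with only its front wall and handle showing (top crop, about (128,428)). The red button stands farther out at the back (top crop (360,424)), the bystanders have not moved, and the hand is clear. I'm handing in.

```bash
python3 -c "
from rig import *
print(sign_off())"
```

```text
the job is handed in; nothing more can be done
None
```

I handed the job in at about 23 s of the 70 s: the carton lies flat in the front box, and I pressed the tray home for about 2 s at an estimated 12–15 N on the plunger, then let go. The red button stayed out at the back, but `sign_off()` gave no verdict.

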